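Swap the two reagent bottles on the tray

TASK

The two screw-cap bottles on the white tray, one with an orange cap and one with a blue cap, were put back in each other's places. Swap them, so that each ends standing upright in the middle of the round dark pad where the other one stood. Do not tip the bottles over, and leave the red-capped wash bottle beside the tray where it is.

Things in the scene. Friction and masses are not known exactly. Their poses are not given: they have to be found in the camera images.
- orange_bottle_center (a point): Centre (half-way up) of the loose bottle with orange screw cap and pink contents: round, 68 mm across, 152 mm tall, 0.26 kg; underside 76 mm below the centre. The cap, rigid and fixed on, spans 20 to 73 mm above the centre: grasp it from above, about 48 mm above the centre, closing along the bottle's x or y axis, where the fingers meet a width of 30 mm. z: up its axis.
- blue_bottle_center (a point): Centre (half-way up) of the loose bottle with blue screw cap and clear contents: round, 63 mm across, 126 mm tall, 0.26 kg; underside 63 mm below the centre. The cap, rigid and fixed on, spans 16 to 61 mm above the centre: grasp it from above, about 40 mm above the centre, closing along the bottle's x or y axis, where the fingers meet a width of 28 mm. z: up its axis.
- tray: White tray fixed to the bench, 140 (x) by 380 mm (y), rim 12 mm high. Origin: centre of its underside, on the bench; z up. Two round dark pads 104 mm across, centred at x = 0, y = +130 and -130 mm, tops 6 mm above the origin; each bears one bottle at the start, the orange one on either. The bench behind it (its +x side) is clear: a bottle can wait there at x = +120, y = 0 mm.
- wash_bottle_center (a point): Centre (half-way up, 94 mm above the bench) of the loose white wash bottle with red cap and bent spout, 63 mm across the body, 188 mm tall: a bystander to the right of the tray, not to be moved.
Mind the look-alikes: they are no part of the job. What is shaped like the part that bears blue_bottle_center but purple is not meant.

How it is judged:
At the end, for the whole second after the job is handed in: Each bottle stands on the pad where the other stood (over 200 mm from its own start), its centre within 18 mm of the pad's centre along the tray's x and y, its underside on the pad (height within 4 mm), upright within 0.1 rad, released and at rest (x of orange_bottle_center in the frame of tray between -0.018 and 0.018 m and (y of orange_bottle_center in the frame of tray between 0.112 and 0.148 m or y of orange_bottle_center in the frame of tray between -0.148 and -0.112 m) and z of orange_bottle_center in the frame of tray between 0.078 and 0.086 m and distance of each of orange_bottle_center, blue_bottle_center from where it was at the start of the episode above 0.2 m and angle between each of orange_bottle_center, blue_bottle_center's own z axis and vertical below 0.1 rad and linear speed of each of orange_bottle, blue_bottle below 0.02 m/s and x of blue_bottle_center in the frame of tray between -0.018 and 0.018 m and (y of blue_bottle_center in the frame of tray between 0.112 and 0.148 m or y of blue_bottle_center in the frame of tray between -0.148 and -0.112 m) and z of blue_bottle_center in the frame of tray between 0.065 and 0.073 m); the robot touches nothing.
It fails at once if the wash bottle was moved by more than 30 mm or tipped (distance of wash_bottle_center from where it was at the start of the episode above 0.03 m or angle between wash_bottle_center's own z axis and vertical above 0.3 rad).
It fails at once if a bottle was tipped over (more than 0.8 rad) (angle between any of orange_bottle_center, blue_bottle_center's own z axis and vertical above 0.8 rad).
It also fails if it takes over 62 s, if anything falls off the work surface, if the arm or the gripper's body presses on something with over 40 N, if the wrist force passes 120 N, or if a joint passes its speed limit or range.

ROBOT

A 6-joint arm with a two-finger parallel gripper is mounted at the origin on a cart in front of the work surface, level with it; the furniture and walls round the work are solid. World frame = base frame: x ahead of the robot, y to its left, z up, the work surface at z = 0. Lengths are in m, angles in rad, forces in N, time in s.
With the tool pointing down it reaches from about 0.375 to 0.975 m from the base axis. Payload 3.8 kg.
Tool frame: the origin (TCP) lies at the very end of the fingers, on their centre line; the grasp point (between the pads) lies 19 mm behind it; z points along the fingers, y is the line along which they close (so a half turn about z gives the same grasp; the last joint's range is limited). The gripper opens to 85 mm and grips with 20 to 120 N. Pads are 22 mm wide; open, the fingers measure 114 mm over their backs; the gripper's body (76 mm by 85 mm) begins 54 mm behind the grasp point. The pads swing forward as they close: fully open they stand 13 mm farther back than shut.
Start: joints at [-1.229, 0.264, 1.604, -0, 1.274, -0.037], TCP at [0.25, -0.627, 0.231] pointing down, gripper open.
Joint ranges: [-2.63, 2.63], [-0.94, 2.18], [0.31, 2.57], [-1.31, 4.45], [0, 2.66], [-2.55, 2.55]. Speed limits (rad/s): [2.57, 2.57, 3.14, 3.14, 3.14, 3.14].

INTERFACE

Orientations are given as a rotation vector (axis times angle).
In Python, from workcell import read_state, read_camera, calibration, finish_job gives the robot as it stands.
- The arm moves only by the tool step_arm, never from a script. Its argument "commands" is a list of rows, each an object of numbers: "fingers": the gripper's target within -1 to 1 (shut at 1, half-way at 0, fully open at -1); "dx", "dy", "dz": the shift along the tool's x, y, z in m; "roll": the turn about the tool's z in degrees. In form: [{"fingers": .., "dx": .., "dy": .., "dz": .., "roll": ..}, ...]. A call has 1 to 8 rows; each row is the pose to reach, as a shift and turn from the pose commanded when the call began, along the tool's axes at that moment; what a row does not reach only later rows make up. A row lasts 1/8 s, in which the tool goes at most 62.5 mm and 10.7 degrees, less where a joint would pass 70% of its speed; a pose out of reach is approached as far as the arm can. A call with a gripper value outside its range is refused whole. The fingers move at their own pace and stop on an object; "squeeze" is the grip in N (left out, the last holds). Time passes only in rows, so rows that repeat a pose let the fingers close. It gives the time, the measured TCP pose, the force, the opening and the grip force at its end, in the units of the state.
- read_state(): the state, without advancing time (a new reading comes with each control period).
- read_camera(name): name is "side" or "top" or "wrist"; returns (picture, depth): 384x512x3 uint8, blue, green, red; 384x512 float32, m along the optical axis (not along the pixel's ray), 0 where there is no reading.
- calibration(name): a dict with "intrinsics" (3x3 intrinsics, pixels), "world_to_cam" (4x4, takes a point from world to camera coordinates). Camera axes: x right, y up, looking along -z (the intrinsics and any distortion apply to the point x, -y, -z); pixel columns grow to the right and rows downward; lengths in m; the calibration is good to about 2 mm. A picture is of the moment at which its call begins: read the wrist's pose just before it. calibration takes no time and is no camera call; for the wrist camera it gives the pose at the moment of the call.
- finish_job(): hands the job in; it is judged then, once.
The state is a dict: "time": time; "q": joint angles; "joint_vel": joint speeds; "joint_torque": joint torques, N m; "tool_pos": TCP position; "tcp_rot": TCP orientation; "wrist_force": force on the tool from outside, world axes, zero at the start; "torque": the same for the moment, N m; "width": opening from 0.0 (shut) to 1.0 (fully open); "grip_force": force on a finger pad.
Only numpy, scipy, OpenCV 4.12 (cv2) and the standard library are available. Lean on these libraries where they do the work, as an engineer would, in place of code of your own. Each camera call takes 0.05 s, during which the arm holds its last target. There are 200 camera calls.

## Working session

There is one attempt and no reset: what is moved stays moved. The work goes in short steps, Python scripts to look and compute and a tool call to move; the robot and the scene stay as the last step left them, time stands still between calls to the robot, and variables do not carry over. Pictures are saved under pics/ and viewed, at most 10 in all, crops included, and the job is handed in when it is done.

Besides the shell and the picture viewer there is one more tool, called after "Call:" by a JSON object that holds its "name" and its "arguments", one argument or row to a line. step_arm: Moves the arm, as the interface text tells. Its arguments: {"type":"object","properties":{"commands":{"type":"array","items":{"type":"object","properties":{"fingers":{"type":"number"},"dx":{"type":"number"},"dy":{"type":"number"},"dz":{"type":"number"},"roll":{"type":"number"}}}},"squeeze":{"type":"number"}},"required":["commands"]}

```bash
mkdir -p pics; cat > h.py <<'E'
import numpy as np, cv2
from workcell import *
def cloud(name):
    c=calibration(name); K=np.array(c["intrinsics"]); T=np.linalg.inv(np.array(c["world_to_cam"]))
    im,d=read_camera(name)
    v,u=np.indices(d.shape)
    x=(u-K[0,2])/K[0,0]*d; y=(v-K[1,2])/K[1,1]*d
    P=np.stack([x,-y,-d],-1)@T[:3,:3].T+T[:3,3]
    P[d==0]=np.nan
    return im,d,P
E
python3 - <<'E'
from h import *
print({k:v for k,v in calibration("top").items()})
s=read_state(); print(s["time"],s["tool_pos"],s["tcp_rot"])
for n in ("top","side"):
    im,d,P=cloud(n); cv2.imwrite(f"pics/{n}0.png",im); np.savez(f"{n}0.npz",im=im,d=d,P=P)
a=cv2.imread("pics/top0.png");b=cv2.imread("pics/side0.png")
E
```

```text
{'intrinsics': array([[497.61461363,   0.        , 259.70655683],
       [  0.        , 497.61461363, 184.05357695],
       [  0.        ,   0.        ,   1.        ]]), 'world_to_cam': array([[ 0.00458689, -0.99992368,  0.01147114, -0.08070141],
       [ 0.99334475,  0.00587633,  0.11502905, -0.56251217],
       [-0.11508768,  0.01086718,  0.99329589, -1.41771723],
       [ 0.        ,  0.        ,  0.        ,  1.        ]])}
0.0 [ 0.24938308 -0.62646867  0.22996889] [-3.08327083e+00 -5.90998284e-01  4.55676692e-04]
```

View pics/top0.png

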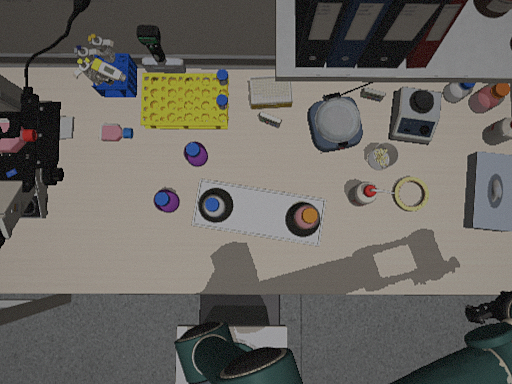

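View pics/side0.png

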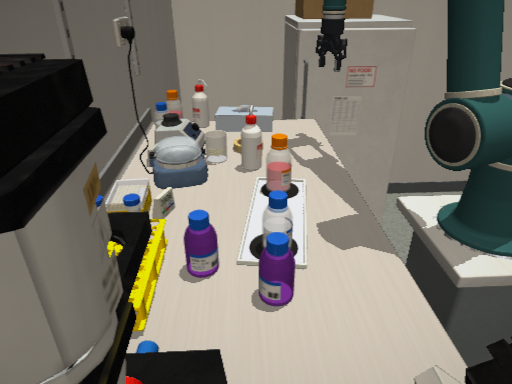

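The top view shows the tray from (193,180) to (325,243). The orange cap is at (308,214) and the blue cap on the clear bottle at (212,205). The blue caps at (166,201) and (195,152) sit on purple bottles, so they are decoys. The wash bottle is at (366,190). The side view agrees: the clear bottle stands on the near pad at (277,220), and the purple ones stand off the tray. Next I measure and make the confirming crop.

```bash
cat >> h.py <<'E'
def ray(name,uv,z):
    c=calibration(name); K=np.array(c["intrinsics"]); T=np.linalg.inv(np.array(c["world_to_cam"]))
    d=np.array([(uv[0]-K[0,2])/K[0,0],-(uv[1]-K[1,2])/K[1,1],-1])@T[:3,:3].T
    return T[:3,3]+d*(z-T[2,3])/d[2]
def caps(im,P):
    hsv=cv2.cvtColor(im,cv2.COLOR_BGR2HSV); out={}
    for n,lo,hi in (("orange",(5,150,100),(20,255,255)),("blue",(100,130,80),(118,255,255)),("red",(0,150,100),(4,255,255))):
        m=cv2.inRange(hsv,lo,hi); k,l,st,c=cv2.connectedComponentsWithStats(m)
        for i in range(1,k):
            if st[i,4]>30: out.setdefault(n,[]).append((c[i].round(1),st[i].tolist(),l==i))
    return out
E
python3 - <<'E'
from h import *
f=np.load("top0.npz"); im,P=f["im"],f["P"]
for n,L in caps(im,P).items():
    for c,st,m in L:
        if 130<c[0]<400 and 120<c[1]<260:
            Q=P[m]; zt=np.nanpercentile(Q[:,2],80); top=Q[np.abs(Q[:,2]-zt)<.006]
            print(n,c,st,"ztop",zt.round(3),"med",np.nanmedian(top,0).round(4),"mid",((np.nanmin(top,0)+np.nanmax(top,0))/2).round(4))
# tray
hsv=cv2.cvtColor(im,cv2.COLOR_BGR2HSV)
m=cv2.inRange(hsv,(0,0,120),(180,35,255)); m[:170]=0;m[250:]=0;m[:,:185]=0;m[:,335:]=0
k,l,st,c=cv2.connectedComponentsWithStats(m); i=1+np.argmax(st[1:,4]); ys,xs=np.nonzero(l==i); print(st[i])
W=np.array([ray("top",(x,y),.010)[:2] for x,y in zip(xs,ys)],np.float32)
r=cv2.minAreaRect(W); print("tray",r)
# pads
m=cv2.inRange(hsv,(0,0,0),(180,255,60)); 
for x0,x1 in((190,240),(280,325)):
    q=m.copy(); q[:,:x0]=0;q[:,x1:]=0;q[:180]=0;q[240:]=0
    k,l,st,c=cv2.connectedComponentsWithStats(q); i=1+np.argmax(st[1:,4])
    ys,xs=np.nonzero(l==i); h=cv2.convexHull(np.stack([xs,ys],1).astype(np.int32))[:,0]
    W=np.array([ray("top",p,.006)[:2] for p in h],np.float32); print("pad",st[i],cv2.minEnclosingCircle(W),cv2.fitEllipse(W))
cv2.imwrite("pics/crop.png",cv2.resize(im[130:260,140:400],None,fx=3,fy=3,interpolation=cv2.INTER_CUBIC))
E
```

```text
orange [309.5 215.1] [302, 208, 15, 15, 177] ztop 0.16 med [ 0.4666 -0.2095  0.1582] mid [ 0.4668 -0.2086  0.1591]
blue [192.1 148.7] [186, 142, 13, 14, 141] ztop 0.129 med [0.6475 0.1093 0.1276] mid [0.6474 0.1095 0.1288]
blue [161.1 198.4] [155, 192, 14, 14, 147] ztop 0.129 med [0.5098 0.1906 0.1276] mid [0.5109 0.1896 0.1284]
blue [211.6 204. ] [206, 198, 13, 13, 134] ztop 0.135 med [0.4965 0.0521 0.1333] mid [0.4965 0.0531 0.1343]
red [369.6 190.3] [365, 185, 11, 12, 73] ztop 0.166 med [ 0.5294 -0.368   0.1644] mid [ 0.5325 -0.3692  0.1649]
[ 185  170  150   80 9787]Traceback (most recent call last):
  File "<stdin>", line 12, in <module>
  File "h.py", line 12, in ray
    c=calibration(name); K=np.array(c["intrinsics"]); T=np.linalg.inv(np.array(c["world_to_cam"]))
ValueError: time passes only in moves, steps and waits
```

```bash
cat >> h.py <<'E'
def rays(name,uv,z):
    c=calibration(name); K=np.array(c["intrinsics"]); T=np.linalg.inv(np.array(c["world_to_cam"])); uv=np.atleast_2d(uv)
    d=np.stack([(uv[:,0]-K[0,2])/K[0,0],-(uv[:,1]-K[1,2])/K[1,1],-np.ones(len(uv))],1)@T[:3,:3].T
    return (T[:3,3]+d*((z-T[2,3])/d[:,2])[:,None])[:,:2].astype(np.float32)
E
python3 - <<'E'
from h import *
f=np.load("top0.npz"); im,P=f["im"],f["P"]
hsv=cv2.cvtColor(im,cv2.COLOR_BGR2HSV)
print("tray px",hsv[215,260],"bench",hsv[225,160],hsv[260,300], "pad",hsv[222,205],hsv[232,296])
m=cv2.inRange(hsv,(0,0,110),(180,22,255)); m[:170]=0;m[250:]=0;m[:,:185]=0;m[:,335:]=0
k,l,st,c=cv2.connectedComponentsWithStats(m); i=1+np.argmax(st[1:,4]); ys,xs=np.nonzero(l==i); print(st[i])
r=cv2.minAreaRect(rays("top",np.stack([xs,ys],1),.008)); print("tray",r)
m=cv2.inRange(hsv,(0,0,0),(180,255,60))
for x0,x1 in((190,240),(280,325)):
    q=m.copy(); q[:,:x0]=0;q[:,x1:]=0;q[:180]=0;q[240:]=0
    k,l,st,c=cv2.connectedComponentsWithStats(q); i=1+np.argmax(st[1:,4])
    ys,xs=np.nonzero(l==i); h=cv2.convexHull(np.stack([xs,ys],1).astype(np.int32))[:,0]
    W=rays("top",h,.006); print("pad",st[i],cv2.minEnclosingCircle(W),cv2.fitEllipse(W))
for z,p in ((.158,(309.5,215.1)),(.132,(211.6,204))): print(rays("top",p,z))
cv2.imwrite("pics/crop.png",cv2.resize(im[130:260,140:400],None,fx=3,fy=3,interpolation=cv2.INTER_CUBIC))
E
```

```text
tray px [ 90   2 158] bench [ 18  28 157] [ 17  28 163] pad [100   5 162] [167  56  32]
[ 192  178  135   68 4224]
tray ((0.4836444854736328, -0.0765659362077713), (0.3825124502182007, 0.14174756407737732), 81.03368377685547)
pad [199 188  34  34 525] ((0.5037747025489807, 0.05184171348810196), 0.050684355199337006) ((0.5038272738456726, 0.05188471078872681), (0.10002072900533676, 0.10073336213827133), 12.489644050598145)
pad [286 202  34  35 440] ((0.46321356296539307, -0.2041882574558258), 0.050598837435245514) ((0.4631044268608093, -0.2043887823820114), (0.09965572506189346, 0.09997214376926422), 120.28950500488281)
[[ 0.4665161  -0.20852293]]
[[0.49648187 0.05294377]]
```

View pics/crop.png

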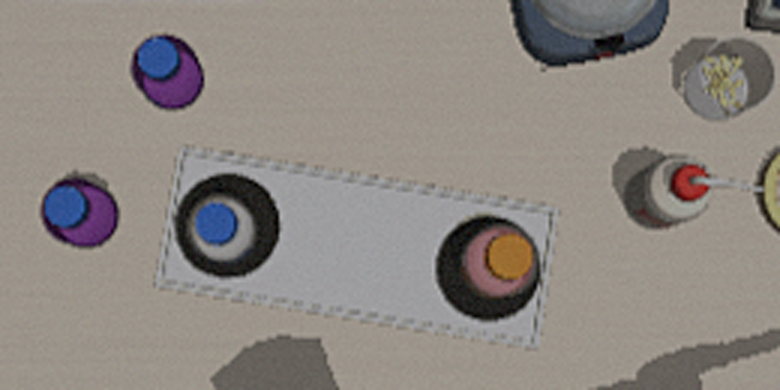

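The enlarged crop confirms it: the clear bottle with the blue cap (crop 216,222) stands on the left pad, and the orange cap (508,257) on the right pad. The two purple bottles (158,57) and (65,207) are off the tray. All sizes check out:

| Quantity | Measured | Expected |
|---|---|---|
| Pad spacing | 259.5 mm | 260 mm |
| Tray | 382 × 142 mm | 380 × 140 mm |
| Cap top heights | 0.159 and 0.134 m | 0.158 and 0.132 m |

```bash
cat > go.py <<'E'
import sys
from h import *
from scipy.spatial.transform import Rotation as R
s=read_state(); r=R.from_rotvec(s["tcp_rot"])
t=np.array(list(map(float,sys.argv[1:4])))
print(round(s["time"],2),s["tool_pos"].round(4),"w",round(float(s["width"]),3),"q",s["q"].round(2)); print("tool d",(r.inv().apply(t-s["tool_pos"])).round(4)); print(r.as_matrix().round(3).tolist())
E
python3 go.py .4965 .053 .20
```

```text
0.1 [ 0.2494 -0.6265  0.2301] w 1.0 q [-1.23  0.26  1.61  0.    1.27 -0.04]
tool d [ 0.4809 -0.5399  0.0312]
[[0.929, 0.37, -0.001], [0.37, -0.929, 0.002], [0.0, -0.002, -1.0]]
```

Call:
{"name": "step_arm", "arguments": {
  "commands": [
    {"fingers":-1,"dx":0.04,"dy":-0.045},
    {"fingers":-1,"dx":0.08,"dy":-0.09},
    {"fingers":-1,"dx":0.12,"dy":-0.135},
    {"fingers":-1,"dx":0.16,"dy":-0.18},
    {"fingers":-1,"dx":0.2,"dy":-0.225},
    {"fingers":-1,"dx":0.24,"dy":-0.27},
    {"fingers":-1,"dx":0.28,"dy":-0.315},
    {"fingers":-1,"dx":0.32,"dy":-0.36}
  ],
  "squeeze": 40
}}

```text
invalid input
```

Call:
{"name": "step_arm", "arguments": {
  "commands": [
    {"fingers":-1,"dx":0.04,"dy":-0.045},
    {"fingers":-1,"dx":0.08,"dy":-0.09},
    {"fingers":-1,"dx":0.12,"dy":-0.135},
    {"fingers":-1,"dx":0.16,"dy":-0.18,"dz":0.02},
    {"fingers":-1,"dx":0.16,"dy":-0.18,"dz":0.03},
    {"fingers":-1,"dx":0.16,"dy":-0.18,"dz":0.03},
    {"fingers":-1,"dx":0.16,"dy":-0.18,"dz":0.03}
  ]
}}

```text
invalid input
```

```bash
python3 go.py .4965 .053 .09
```

```text
0.1 [ 0.2494 -0.6265  0.2301] w 1.0 q [-1.23  0.26  1.61  0.    1.27 -0.04]
tool d [ 0.4809 -0.5397  0.1412]
[[0.929, 0.37, -0.001], [0.37, -0.929, 0.002], [0.0, -0.002, -1.0]]
```

Call:
{"name": "step_arm", "arguments": {
  "commands": [
    {"fingers":-1,"dx":0.04,"dy":-0.045,"dz":0,"roll":0},
    {"fingers":-1,"dx":0.08,"dy":-0.09,"dz":0,"roll":0},
    {"fingers":-1,"dx":0.12,"dy":-0.135,"dz":0,"roll":0},
    {"fingers":-1,"dx":0.16,"dy":-0.18,"dz":0,"roll":0},
    {"fingers":-1,"dx":0.2,"dy":-0.225,"dz":0,"roll":0},
    {"fingers":-1,"dx":0.24,"dy":-0.27,"dz":0,"roll":0},
    {"fingers":-1,"dx":0.28,"dy":-0.315,"dz":0,"roll":0},
    {"fingers":-1,"dx":0.32,"dy":-0.36,"dz":0,"roll":0}
  ],
  "squeeze": 40
}}

```text
time: 1.1
tool_pos: [0.4139, -0.1724, 0.2311]
tcp_rot: [3.086, 0.591, 0.0]
wrist_force: [1.8, -0.3, -0.6]
width: 1.003
grip_force: 0.0
```

Call:
{"name": "step_arm", "arguments": {
  "commands": [
    {"fingers":-1,"dx":0.04,"dy":-0.045,"dz":0,"roll":0},
    {"fingers":-1,"dx":0.08,"dy":-0.09,"dz":0,"roll":0},
    {"fingers":-1,"dx":0.12,"dy":-0.135,"dz":0,"roll":0},
    {"fingers":-1,"dx":0.16,"dy":-0.18,"dz":0.02,"roll":0},
    {"fingers":-1,"dx":0.16,"dy":-0.18,"dz":0.03,"roll":0},
    {"fingers":-1,"dx":0.16,"dy":-0.18,"dz":0.03,"roll":0},
    {"fingers":-1,"dx":0.16,"dy":-0.18,"dz":0.03,"roll":0}
  ]
}}

```text
time: 1.98
tool_pos: [0.4957, 0.0509, 0.2015]
tcp_rot: [3.085, 0.589, -0.0]
wrist_force: [0.2, -0.2, 0.8]
width: 0.998
grip_force: 0.0
```

```bash
python3 go.py .4965 .053 .09; python3 - <<'E'
from h import *
im,d,P=cloud("wrist"); cv2.imwrite("pics/w1.png",im)
for n,L in caps(im,P).items():
    for c,st,m in L:
        Q=P[m]; zt=np.nanpercentile(Q[:,2],80); top=Q[np.abs(Q[:,2]-zt)<.006]; print(n,c,zt,((np.nanmin(top,0)+np.nanmax(top,0))/2).round(4))
E
```

```text
1.98 [0.4957 0.0509 0.2015] w 0.998 q [ 0.05 -0.05  2.01 -0.    1.19  1.25]
tool d [ 0.0015 -0.0017  0.1115]
[[0.93, 0.368, -0.0], [0.368, -0.93, -0.0], [-0.0, 0.0, -1.0]]
blue [ 84.8 120.4] 0.1267656194852509 [0.5093 0.1868 0.1255]
blue [250.5 206.8] 0.13271794782832055 [0.4944 0.0573 0.1324]
```

View pics/w1.png

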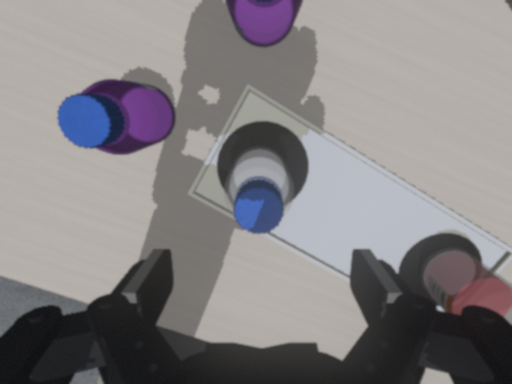

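The wrist view shows the blue cap at (257,206), centred between the open fingers. The point from depth agrees with the top view to about 4 mm. I'm descending and grasping.

Call:
{"name": "step_arm", "arguments": {
  "commands": [
    {"fingers":-1,"dx":0.002,"dy":-0.003,"dz":0.04,"roll":0},
    {"fingers":-1,"dx":0.002,"dy":-0.003,"dz":0.08,"roll":0},
    {"fingers":-1,"dx":0.002,"dy":-0.003,"dz":0.111,"roll":0},
    {"fingers":-1,"dx":0.002,"dy":-0.003,"dz":0.111,"roll":0},
    {"fingers":1,"dx":0.002,"dy":-0.003,"dz":0.111,"roll":0},
    {"fingers":1,"dx":0.002,"dy":-0.003,"dz":0.111,"roll":0},
    {"fingers":1,"dx":0.002,"dy":-0.003,"dz":0.111,"roll":0},
    {"fingers":1,"dx":0.002,"dy":-0.003,"dz":0.111,"roll":0}
  ],
  "squeeze": 40
}}

```text
time: 3.02
tool_pos: [0.4986, 0.0555, 0.0921]
tcp_rot: [3.084, 0.592, 0.006]
wrist_force: [1.1, -1.4, 5.7]
width: 0.4
grip_force: 36.1
```

Call:
{"name": "step_arm", "arguments": {
  "commands": [
    {"fingers":1,"dx":0,"dy":0,"dz":0,"roll":0},
    {"fingers":1,"dx":0,"dy":0,"dz":0,"roll":0},
    {"fingers":1,"dx":0,"dy":0,"dz":0,"roll":0},
    {"fingers":1,"dx":0,"dy":0,"dz":0,"roll":0}
  ]
}}

```text
time: 3.52
tool_pos: [0.4986, 0.0555, 0.0921]
tcp_rot: [3.084, 0.592, 0.006]
wrist_force: [1.6, -1.7, 5.8]
width: 0.397
grip_force: 36.2
```

Call:
{"name": "step_arm", "arguments": {
  "commands": [
    {"fingers":1,"dx":0,"dy":0,"dz":-0.015,"roll":0},
    {"fingers":1,"dx":0,"dy":0,"dz":-0.035,"roll":0},
    {"fingers":1,"dx":0,"dy":0,"dz":-0.06,"roll":0},
    {"fingers":1,"dx":0,"dy":0,"dz":-0.06,"roll":0},
    {"fingers":1,"dx":0,"dy":0,"dz":-0.06,"roll":0}
  ]
}}

```text
time: 4.15
tool_pos: [0.4957, 0.0557, 0.1495]
tcp_rot: [-3.085, -0.592, 0.002]
wrist_force: [-0.1, 0.7, -2.4]
width: 0.365
grip_force: 37.3
```

```bash
python3 go.py .602 -.093 .15; python3 - <<'E'
from h import *
im,d,P=cloud("side"); cv2.imwrite("pics/s1.png",cv2.resize(im[100:310,170:350],None,fx=2.8,fy=2.8))
E
```

```text
4.15 [0.4957 0.0557 0.1495] w 0.365 q [ 0.06 -0.    2.06  0.    1.08  1.25]
tool d [ 0.0437  0.1774 -0.0007]
[[0.929, 0.37, -0.002], [0.37, -0.929, 0.0], [-0.001, -0.001, -1.0]]
```

View pics/s1.png

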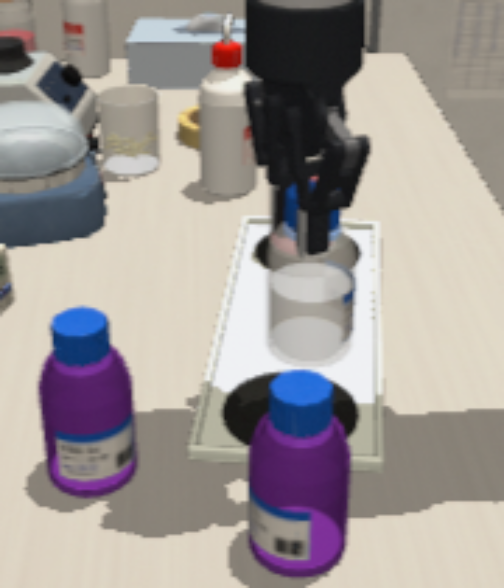

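The side crop shows the blue bottle held upright above its pad (crop 310,310). The wrist force of −2.4 N matches its weight. I'm carrying it to the waiting spot.

Call:
{"name": "step_arm", "arguments": {
  "commands": [
    {"fingers":1,"dx":0.008,"dy":0.03,"dz":0,"roll":0},
    {"fingers":1,"dx":0.018,"dy":0.07,"dz":0,"roll":0},
    {"fingers":1,"dx":0.028,"dy":0.11,"dz":0,"roll":0},
    {"fingers":1,"dx":0.038,"dy":0.15,"dz":0,"roll":0},
    {"fingers":1,"dx":0.044,"dy":0.177,"dz":0,"roll":0},
    {"fingers":1,"dx":0.044,"dy":0.177,"dz":0.02,"roll":0},
    {"fingers":1,"dx":0.044,"dy":0.177,"dz":0.045,"roll":0},
    {"fingers":1,"dx":0.044,"dy":0.177,"dz":0.055,"roll":0}
  ]
}}

```text
time: 5.2
tool_pos: [0.5995, -0.0913, 0.0911]
tcp_rot: [-3.082, -0.591, 0.011]
wrist_force: [-0.8, -0.4, -2.5]
width: 0.359
grip_force: 37.6
```

Call:
{"name": "step_arm", "arguments": {
  "commands": [
    {"fingers":1,"dx":0,"dy":0,"dz":0,"roll":0},
    {"fingers":1,"dx":0,"dy":0,"dz":0.003,"roll":0},
    {"fingers":1,"dx":0,"dy":0,"dz":0.003,"roll":0}
  ]
}}

```text
time: 5.58
tool_pos: [0.6035, -0.0925, 0.0931]
tcp_rot: [3.085, 0.592, 0.002]
wrist_force: [-0.2, 0.7, -2.6]
width: 0.367
grip_force: 37.8
```

Still hanging at z = 0.093. I'm lowering in small steps until contact.

Call:
{"name": "step_arm", "arguments": {
  "commands": [
    {"fingers":1,"dx":0,"dy":0,"dz":0.003,"roll":0},
    {"fingers":1,"dx":0,"dy":0,"dz":0.006,"roll":0},
    {"fingers":1,"dx":0,"dy":0,"dz":0.006,"roll":0}
  ]
}}

```text
time: 5.95
tool_pos: [0.6032, -0.0927, 0.0864]
tcp_rot: [3.085, 0.591, 0.001]
wrist_force: [0.0, 0.1, -1.0]
width: 0.362
grip_force: 37.8
```

Call:
{"name": "step_arm", "arguments": {
  "commands": [
    {"fingers":1,"dx":0,"dy":0,"dz":0.002,"roll":0},
    {"fingers":1,"dx":0,"dy":0,"dz":0.002,"roll":0}
  ]
}}

```text
time: 6.2
tool_pos: [0.6042, -0.0929, 0.0861]
tcp_rot: [3.085, 0.591, 0.004]
wrist_force: [-2.3, -0.2, 4.0]
width: 0.359
grip_force: 37.1
```

Call:
{"name": "step_arm", "arguments": {
  "commands": [
    {"fingers":-1,"dx":0,"dy":0,"dz":-0.001,"roll":0},
    {"fingers":-1,"dx":0,"dy":0,"dz":-0.001,"roll":0},
    {"fingers":-1,"dx":0,"dy":0,"dz":-0.001,"roll":0},
    {"fingers":-1,"dx":0,"dy":0,"dz":-0.001,"roll":0},
    {"fingers":-1,"dx":0,"dy":0,"dz":-0.03,"roll":0},
    {"fingers":-1,"dx":0,"dy":0,"dz":-0.08,"roll":0},
    {"fingers":-1,"dx":0,"dy":0,"dz":-0.13,"roll":0},
    {"fingers":-1,"dx":0,"dy":0,"dz":-0.13,"roll":0}
  ]
}}

```text
time: 7.2
tool_pos: [0.6066, -0.0933, 0.2205]
tcp_rot: [3.081, 0.591, 0.016]
wrist_force: [0.0, -0.0, -0.0]
width: 1.003
grip_force: 0.0
```

```bash
python3 go.py .4665 -.2085 .215
```

```text
7.2 [ 0.6066 -0.0933  0.2205] w 1.003 q [-0.19  0.15  1.76  0.    1.22  1.  ]
tool d [-0.1728  0.0552  0.0042]
[[0.929, 0.37, 0.011], [0.37, -0.929, -0.002], [0.009, 0.006, -1.0]]
```

Call:
{"name": "step_arm", "arguments": {
  "commands": [
    {"fingers":-1,"dx":-0.05,"dy":0.017,"dz":0,"roll":0},
    {"fingers":-1,"dx":-0.1,"dy":0.034,"dz":0,"roll":0},
    {"fingers":-1,"dx":-0.15,"dy":0.051,"dz":0,"roll":0},
    {"fingers":-1,"dx":-0.17,"dy":0.057,"dz":0,"roll":0},
    {"fingers":-1,"dx":-0.17,"dy":0.057,"dz":0,"roll":0},
    {"fingers":-1,"dx":-0.17,"dy":0.057,"dz":0,"roll":0}
  ]
}}

```text
time: 7.95
tool_pos: [0.4668, -0.2079, 0.214]
tcp_rot: [-3.085, -0.592, -0.001]
wrist_force: [-0.0, 0.2, -0.4]
width: 1.002
grip_force: 0.0
```

```bash
python3 go.py .4665 -.2085 .113; python3 - <<'E'
from h import *
for cam in("wrist","top"):
  im,d,P=cloud(cam); cv2.imwrite(f"pics/2{cam}.png",im)
  for n,L in caps(im,P).items():
    for c,st,m in L:
        Q=P[m]; zt=np.nanpercentile(Q[:,2],80); top=Q[np.abs(Q[:,2]-zt)<.006]
        if zt>.1 and abs(Q[0,1])<.4: print(cam,n,c,zt.round(3),((np.nanmin(top,0)+np.nanmax(top,0))/2).round(4))
E
```

```text
7.95 [ 0.4668 -0.2079  0.214 ] w 1.002 q [-0.47 -0.04  1.97  0.    1.21  0.72]
tool d [-0.0005  0.0005  0.101 ]
[[0.929, 0.37, 0.0], [0.37, -0.929, 0.001], [0.001, -0.0, -1.0]]
wrist orange [261.5 200.6] 0.158 [ 0.4764 -0.2061  0.1575]
wrist red [503.4 220.8] 0.164 [ 0.5284 -0.367   0.1625]
top blue [118.   77.5] 0.112 [0.8753 0.3463 0.1121]
top blue [221.8  74.3] 0.128 [0.8618 0.0303 0.1272]
top blue [221.5  99.6] 0.128 [0.7876 0.0305 0.1262]
top blue [192.1 148.8] 0.129 [0.6475 0.1095 0.1285]
top blue [266.  167.1] 0.129 [ 0.5991 -0.0938  0.1282]
top blue [161.1 198.4] 0.13 [0.5111 0.1894 0.1296]
top red [369.9 189.6] 0.166 [ 0.5336 -0.3695  0.1656]
```

Call:
{"name": "step_arm", "arguments": {
  "commands": [
    {"fingers":-1,"dx":0.001,"dy":0.001,"dz":0.04,"roll":0},
    {"fingers":-1,"dx":0.001,"dy":0.001,"dz":0.08,"roll":0},
    {"fingers":-1,"dx":0.001,"dy":0.001,"dz":0.1,"roll":0},
    {"fingers":-1,"dx":0.001,"dy":0.001,"dz":0.1,"roll":0},
    {"fingers":1,"dx":0.001,"dy":0.001,"dz":0.1,"roll":0},
    {"fingers":1,"dx":0.001,"dy":0.001,"dz":0.1,"roll":0},
    {"fingers":1,"dx":0.001,"dy":0.001,"dz":0.1,"roll":0},
    {"fingers":1,"dx":0.001,"dy":0.001,"dz":0.1,"roll":0}
  ],
  "squeeze": 40
}}

```text
time: 9.05
tool_pos: [0.4685, -0.2092, 0.116]
tcp_rot: [3.084, 0.591, 0.004]
wrist_force: [-1.4, 2.3, 5.3]
width: 0.482
grip_force: 40.1
```

Call:
{"name": "step_arm", "arguments": {
  "commands": [
    {"fingers":1,"dx":0,"dy":0,"dz":0,"roll":0},
    {"fingers":1,"dx":0,"dy":0,"dz":0,"roll":0}
  ]
}}

```text
time: 9.3
tool_pos: [0.4685, -0.2092, 0.116]
tcp_rot: [3.084, 0.591, 0.004]
wrist_force: [-0.8, 1.8, 5.4]
width: 0.484
grip_force: 40.1
```

Call:
{"name": "step_arm", "arguments": {
  "commands": [
    {"fingers":1,"dx":0,"dy":0,"dz":-0.015,"roll":0},
    {"fingers":1,"dx":0,"dy":0,"dz":-0.035,"roll":0},
    {"fingers":1,"dx":0,"dy":0,"dz":-0.06,"roll":0},
    {"fingers":1,"dx":0,"dy":0,"dz":-0.06,"roll":0},
    {"fingers":1,"dx":0,"dy":0,"dz":-0.06,"roll":0}
  ]
}}

```text
time: 9.93
tool_pos: [0.4669, -0.2088, 0.1737]
tcp_rot: [-3.085, -0.591, 0.001]
wrist_force: [-0.1, 0.4, -2.4]
width: 0.484
grip_force: 40.8
```

```bash
python3 go.py .5038 .0519 .17; python3 - <<'E'
from h import *
im,d,P=cloud("side"); cv2.imwrite("pics/s2.png",cv2.resize(im[60:290,170:350],None,fx=2.5,fy=2.5))
E
```

```text
9.93 [ 0.4669 -0.2088  0.1737] w 0.484 q [-0.47 -0.    2.01 -0.    1.13  0.72]
tool d [ 0.1307 -0.2286  0.0037]
[[0.929, 0.37, -0.001], [0.37, -0.929, 0.0], [-0.001, -0.001, -1.0]]
```

View pics/s2.png

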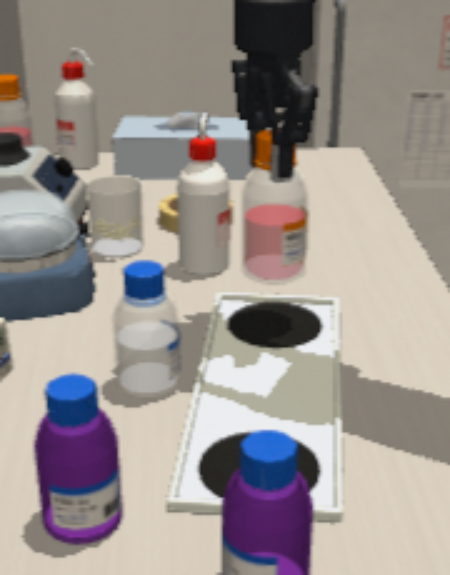

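The side crop shows the orange bottle upright and lifted at (275,235), and the blue one standing upright at the waiting spot (147,330). I'm carrying orange to the left pad.

Call:
{"name": "step_arm", "arguments": {
  "commands": [
    {"fingers":1,"dx":0.01,"dy":-0.017,"dz":0,"roll":0},
    {"fingers":1,"dx":0.03,"dy":-0.052,"dz":0,"roll":0},
    {"fingers":1,"dx":0.05,"dy":-0.087,"dz":0,"roll":0},
    {"fingers":1,"dx":0.07,"dy":-0.122,"dz":0,"roll":0},
    {"fingers":1,"dx":0.09,"dy":-0.157,"dz":0,"roll":0},
    {"fingers":1,"dx":0.11,"dy":-0.192,"dz":0,"roll":0},
    {"fingers":1,"dx":0.125,"dy":-0.22,"dz":0,"roll":0},
    {"fingers":1,"dx":0.13,"dy":-0.229,"dz":0,"roll":0}
  ]
}}

```text
time: 10.98
tool_pos: [0.5026, 0.0543, 0.1733]
tcp_rot: [-3.084, -0.596, 0.003]
wrist_force: [0.2, -0.0, -2.5]
width: 0.485
grip_force: 41.2
```

Call:
{"name": "step_arm", "arguments": {
  "commands": [
    {"fingers":1,"dx":0,"dy":0,"dz":0,"roll":0},
    {"fingers":1,"dx":0,"dy":0,"dz":0.02,"roll":0},
    {"fingers":1,"dx":0,"dy":0,"dz":0.04,"roll":0},
    {"fingers":1,"dx":0,"dy":0,"dz":0.052,"roll":0},
    {"fingers":1,"dx":0,"dy":0,"dz":0.052,"roll":0},
    {"fingers":1,"dx":0,"dy":0,"dz":0.052,"roll":0}
  ]
}}

```text
time: 11.72
tool_pos: [0.5041, 0.0515, 0.123]
tcp_rot: [3.085, 0.591, 0.002]
wrist_force: [-0.5, -0.4, -1.4]
width: 0.484
grip_force: 41.2
```

```bash
cat >see.py <<'E'
from h import *
for cam in("top","side"):
  im,d,P=cloud(cam)
  for n,L in caps(im,P).items():
    for c,st,m in L:
        Q=P[m]; zt=np.nanpercentile(Q[:,2],80); top=Q[np.abs(Q[:,2]-zt)<.006]
        if zt>.1 and abs(np.nanmedian(Q[:,1]))<.42 and np.nanmedian(Q[:,0])<.64: print(cam,n,c,st[4],zt.round(3),((np.nanmin(top,0)+np.nanmax(top,0))/2).round(4))
E
python3 go.py .5038 .0519 .115; python3 see.py
```

```text
11.72 [0.5041 0.0515 0.123 ] w 0.484 q [ 0.05  0.04  2.07 -0.    1.03  1.25]
tool d [-0.0001 -0.0004  0.008 ]
[[0.929, 0.369, 0.001], [0.369, -0.929, -0.0], [0.001, 0.0, -1.0]]
top blue [266.2 167.3] 135 0.129 [ 0.5991 -0.0938  0.1285]
top blue [160.2 198.7] 126 0.13 [0.5112 0.1921 0.1295]
top red [369.6 190.3] 75 0.167 [ 0.5321 -0.3681  0.1663]
side orange [268.1 186.3] 147 0.165 [0.5125 0.0605 0.1653]
side blue [227.  171.7] 202 0.128 [ 0.595  -0.091   0.1253]
side blue [277.2 243.5] 459 0.127 [0.5072 0.1909 0.1253]
side red [249.  119.2] 58 0.165 [ 0.5359 -0.3639  0.1629]
```

Call:
{"name": "step_arm", "arguments": {
  "commands": [
    {"fingers":1,"dx":0,"dy":0,"dz":0.002,"roll":0},
    {"fingers":1,"dx":0,"dy":0,"dz":0.004,"roll":0},
    {"fingers":1,"dx":0,"dy":0,"dz":0.004,"roll":0}
  ]
}}

```text
time: 12.2
tool_pos: [0.5033, 0.0519, 0.1181]
tcp_rot: [-3.085, -0.592, 0.001]
wrist_force: [-0.1, -0.2, -2.0]
width: 0.486
grip_force: 41.2
```

Call:
{"name": "step_arm", "arguments": {
  "commands": [
    {"fingers":1,"dx":0,"dy":0,"dz":0.002,"roll":0},
    {"fingers":1,"dx":0,"dy":0,"dz":0.002,"roll":0}
  ]
}}

```text
time: 12.45
tool_pos: [0.5035, 0.0519, 0.1162]
tcp_rot: [-3.085, -0.592, 0.0]
wrist_force: [0.1, -0.4, -1.7]
width: 0.486
grip_force: 41.2
```

Call:
{"name": "step_arm", "arguments": {
  "commands": [
    {"fingers":1,"dx":0,"dy":0,"dz":0.002,"roll":0},
    {"fingers":1,"dx":0,"dy":0,"dz":0.002,"roll":0}
  ]
}}

```text
time: 12.7
tool_pos: [0.5043, 0.0521, 0.1161]
tcp_rot: [-3.085, -0.591, -0.002]
wrist_force: [-2.5, 0.2, 7.1]
width: 0.486
grip_force: 41.8
```

Call:
{"name": "step_arm", "arguments": {
  "commands": [
    {"fingers":1,"dx":0,"dy":0,"dz":0.001,"roll":0},
    {"fingers":1,"dx":0,"dy":0,"dz":0.001,"roll":0}
  ]
}}

```text
time: 12.95
tool_pos: [0.5047, 0.0522, 0.1161]
tcp_rot: [-3.085, -0.591, -0.004]
wrist_force: [-4.5, 1.1, 12.8]
width: 0.482
grip_force: 42.1
```

Contact on the pad. I'm easing off, releasing and rising.

Call:
{"name": "step_arm", "arguments": {
  "commands": [
    {"fingers":1,"dx":0,"dy":0,"dz":-0.002,"roll":0},
    {"fingers":-1,"dx":0,"dy":0,"dz":-0.002,"roll":0},
    {"fingers":-1,"dx":0,"dy":0,"dz":-0.002,"roll":0},
    {"fingers":-1,"dx":0,"dy":0,"dz":-0.002,"roll":0},
    {"fingers":-1,"dx":0,"dy":0,"dz":-0.002,"roll":0},
    {"fingers":-1,"dx":0,"dy":0,"dz":-0.03,"roll":0},
    {"fingers":-1,"dx":0,"dy":0,"dz":-0.08,"roll":0},
    {"fingers":-1,"dx":0,"dy":0,"dz":-0.11,"roll":0}
  ]
}}

```text
time: 13.95
tool_pos: [0.5045, 0.0519, 0.2258]
tcp_rot: [3.085, 0.591, 0.004]
wrist_force: [-0.0, 0.7, -0.1]
width: 0.998
grip_force: 0.0
```

```bash
python3 go.py .600 -.0935 .20
```

```text
13.95 [0.5045 0.0519 0.2258] w 0.998 q [ 0.05 -0.05  1.96 -0.    1.23  1.25]
tool d [0.0349 0.1704 0.026 ]
[[0.929, 0.37, 0.003], [0.37, -0.929, 0.0], [0.003, 0.001, -1.0]]
```

Call:
{"name": "step_arm", "arguments": {
  "commands": [
    {"fingers":-1,"dx":0.009,"dy":0.045,"dz":0,"roll":0},
    {"fingers":-1,"dx":0.018,"dy":0.09,"dz":0,"roll":0},
    {"fingers":-1,"dx":0.027,"dy":0.135,"dz":0,"roll":0},
    {"fingers":-1,"dx":0.035,"dy":0.17,"dz":0,"roll":0},
    {"fingers":-1,"dx":0.035,"dy":0.17,"dz":0.02,"roll":0},
    {"fingers":-1,"dx":0.035,"dy":0.17,"dz":0.026,"roll":0},
    {"fingers":-1,"dx":0.035,"dy":0.17,"dz":0.026,"roll":0}
  ]
}}

```text
time: 14.82
tool_pos: [0.5974, -0.092, 0.1957]
tcp_rot: [-3.084, -0.593, 0.004]
wrist_force: [0.7, -0.5, -0.2]
width: 1.004
grip_force: 0.0
```

```bash
python3 go.py .600 -.0935 .086; python3 see.py
```

```text
14.82 [ 0.5974 -0.092   0.1957] w 1.004 q [-0.19  0.16  1.8   0.    1.19  1.  ]
tool d [0.0021 0.0026 0.1097]
[[0.929, 0.371, -0.003], [0.371, -0.929, 0.001], [-0.003, -0.002, -1.0]]
top orange [211.4 201.3] 177 0.16 [0.5011 0.0524 0.1597]
top blue [266.3 170.6] 54 0.133 [ 0.5889 -0.0936  0.1303]
top blue [161.2 198.3] 150 0.13 [0.5108 0.1896 0.1291]
top red [369.4 190.5] 77 0.167 [ 0.5325 -0.3692  0.1657]
side orange [275.1 189.8] 427 0.158 [0.4987 0.0528 0.156 ]
side blue [227.  171.7] 202 0.127 [ 0.595  -0.0917  0.1251]
side blue [277.2 243.4] 458 0.127 [0.5073 0.1901 0.1253]
side red [250.5 119.1] 84 0.163 [ 0.5301 -0.3636  0.1618]
```

Orange stands 3 mm from the pad's centre, with its top at the right height. Next I grasp blue.

Call:
{"name": "step_arm", "arguments": {
  "commands": [
    {"fingers":-1,"dx":0,"dy":0.001,"dz":0.04,"roll":0},
    {"fingers":-1,"dx":0,"dy":0.001,"dz":0.08,"roll":0},
    {"fingers":-1,"dx":0,"dy":0.001,"dz":0.112,"roll":0},
    {"fingers":-1,"dx":0,"dy":0.001,"dz":0.112,"roll":0},
    {"fingers":1,"dx":0,"dy":0.001,"dz":0.112,"roll":0},
    {"fingers":1,"dx":0,"dy":0.001,"dz":0.112,"roll":0},
    {"fingers":1,"dx":0,"dy":0.001,"dz":0.112,"roll":0},
    {"fingers":1,"dx":0,"dy":0.001,"dz":0.112,"roll":0}
  ],
  "squeeze": 40
}}

```text
time: 15.92
tool_pos: [0.6005, -0.0943, 0.0873]
tcp_rot: [3.085, 0.591, 0.004]
wrist_force: [-0.7, 1.3, 6.2]
width: 0.369
grip_force: 37.0
```

Call:
{"name": "step_arm", "arguments": {
  "commands": [
    {"fingers":1,"dx":0,"dy":0,"dz":0,"roll":0},
    {"fingers":1,"dx":0,"dy":0,"dz":0,"roll":0}
  ]
}}

```text
time: 16.18
tool_pos: [0.6005, -0.0943, 0.0873]
tcp_rot: [3.085, 0.591, 0.004]
wrist_force: [-1.5, 0.5, 7.1]
width: 0.37
grip_force: 37.0
```

Call:
{"name": "step_arm", "arguments": {
  "commands": [
    {"fingers":1,"dx":0,"dy":0,"dz":-0.015,"roll":0},
    {"fingers":1,"dx":0,"dy":0,"dz":-0.035,"roll":0},
    {"fingers":1,"dx":0,"dy":0,"dz":-0.065,"roll":0},
    {"fingers":1,"dx":0,"dy":0,"dz":-0.065,"roll":0},
    {"fingers":1,"dx":0,"dy":0,"dz":-0.065,"roll":0}
  ]
}}

```text
time: 16.8
tool_pos: [0.5989, -0.094, 0.1501]
tcp_rot: [-3.085, -0.591, 0.0]
wrist_force: [-0.6, 0.2, -2.7]
width: 0.369
grip_force: 37.3
```

```bash
python3 go.py .4631 -.2044 .15; python3 see.py|grep side
```

```text
16.8 [ 0.5989 -0.094   0.1501] w 0.369 q [-0.2   0.2   1.84 -0.    1.1   1.  ]
tool d [-1.67e-01  5.23e-02  1.00e-04]
[[0.929, 0.37, -0.0], [0.37, -0.929, 0.0], [-0.0, -0.0, -1.0]]
side orange [275.1 189.8] 427 0.158 [0.4986 0.0533 0.156 ]
side blue [220.6 147. ] 45 0.189 [ 0.6062 -0.0835  0.1893]
side blue [277.1 243.4] 457 0.127 [0.5071 0.19   0.1251]
side red [250.5 119.1] 84 0.163 [ 0.53   -0.3625  0.1617]
```

Call:
{"name": "step_arm", "arguments": {
  "commands": [
    {"fingers":1,"dx":-0.015,"dy":0.005,"dz":0,"roll":0},
    {"fingers":1,"dx":-0.05,"dy":0.016,"dz":0,"roll":0},
    {"fingers":1,"dx":-0.085,"dy":0.027,"dz":0,"roll":0},
    {"fingers":1,"dx":-0.12,"dy":0.038,"dz":0,"roll":0},
    {"fingers":1,"dx":-0.15,"dy":0.047,"dz":0,"roll":0},
    {"fingers":1,"dx":-0.167,"dy":0.052,"dz":0,"roll":0},
    {"fingers":1,"dx":-0.167,"dy":0.052,"dz":0,"roll":0},
    {"fingers":1,"dx":-0.167,"dy":0.052,"dz":0.02,"roll":0}
  ]
}}

```text
time: 17.9
tool_pos: [0.4655, -0.2049, 0.132]
tcp_rot: [3.083, 0.59, 0.007]
wrist_force: [0.7, -0.7, -2.1]
width: 0.369
grip_force: 37.4
```

Call:
{"name": "step_arm", "arguments": {
  "commands": [
    {"fingers":1,"dx":0,"dy":0,"dz":0.02,"roll":0},
    {"fingers":1,"dx":0,"dy":0,"dz":0.03,"roll":0},
    {"fingers":1,"dx":0,"dy":0,"dz":0.033,"roll":0},
    {"fingers":1,"dx":0,"dy":0,"dz":0.033,"roll":0},
    {"fingers":1,"dx":0,"dy":0,"dz":0.033,"roll":0}
  ]
}}

```text
time: 18.52
tool_pos: [0.4641, -0.2044, 0.0981]
tcp_rot: [3.085, 0.592, 0.002]
wrist_force: [-0.1, 0.5, -3.0]
width: 0.368
grip_force: 37.3
```

Call:
{"name": "step_arm", "arguments": {
  "commands": [
    {"fingers":1,"dx":0,"dy":0,"dz":0.002,"roll":0},
    {"fingers":1,"dx":0,"dy":0,"dz":0.002,"roll":0}
  ]
}}

```text
time: 18.77
tool_pos: [0.4634, -0.2042, 0.0954]
tcp_rot: [3.085, 0.591, 0.0]
wrist_force: [-0.6, -0.2, -2.3]
width: 0.37
grip_force: 37.3
```

Call:
{"name": "step_arm", "arguments": {
  "commands": [
    {"fingers":1,"dx":0,"dy":0,"dz":0.002,"roll":0},
    {"fingers":1,"dx":0,"dy":0,"dz":0.002,"roll":0}
  ]
}}

```text
time: 19.02
tool_pos: [0.4635, -0.2042, 0.0934]
tcp_rot: [3.085, 0.591, 0.001]
wrist_force: [0.3, -0.7, -1.5]
width: 0.371
grip_force: 37.4
```

Call:
{"name": "step_arm", "arguments": {
  "commands": [
    {"fingers":1,"dx":0,"dy":0,"dz":0.002,"roll":0},
    {"fingers":1,"dx":0,"dy":0,"dz":0.002,"roll":0}
  ]
}}

```text
time: 19.27
tool_pos: [0.4638, -0.2044, 0.0934]
tcp_rot: [3.085, 0.591, 0.001]
wrist_force: [-4.2, 1.3, 10.6]
width: 0.369
grip_force: 38.0
```

Call:
{"name": "step_arm", "arguments": {
  "commands": [
    {"fingers":1,"dx":0,"dy":0,"dz":-0.002,"roll":0},
    {"fingers":-1,"dx":0,"dy":0,"dz":-0.002,"roll":0},
    {"fingers":-1,"dx":0,"dy":0,"dz":-0.002,"roll":0},
    {"fingers":-1,"dx":0,"dy":0,"dz":-0.002,"roll":0},
    {"fingers":-1,"dx":0,"dy":0,"dz":-0.002,"roll":0},
    {"fingers":-1,"dx":0,"dy":0,"dz":-0.03,"roll":0},
    {"fingers":-1,"dx":0,"dy":0,"dz":-0.08,"roll":0},
    {"fingers":-1,"dx":0,"dy":0,"dz":-0.13,"roll":0}
  ]
}}

```text
time: 20.27
tool_pos: [0.4629, -0.2039, 0.2221]
tcp_rot: [-3.085, -0.591, 0.001]
wrist_force: [-0.0, -0.3, -0.2]
width: 1.001
grip_force: 0.0
```

Call:
{"name": "step_arm", "arguments": {
  "commands": [
    {"fingers":-1,"dx":-0.03,"dy":0.04,"dz":-0.02,"roll":0},
    {"fingers":-1,"dx":-0.06,"dy":0.08,"dz":-0.04,"roll":0},
    {"fingers":-1,"dx":-0.09,"dy":0.12,"dz":-0.04,"roll":0},
    {"fingers":-1,"dx":-0.09,"dy":0.12,"dz":-0.04,"roll":0},
    {"fingers":-1,"dx":-0.09,"dy":0.12,"dz":-0.04,"roll":0}
  ]
}}

```text
time: 20.9
tool_pos: [0.4238, -0.3484, 0.2607]
tcp_rot: [-3.084, -0.59, 0.0]
wrist_force: [0.3, 0.1, 0.0]
width: 0.999
grip_force: 0.0
```

```bash
python3 see.py; python3 - <<'E'
from h import *
im,d=read_camera("side"); cv2.imwrite("pics/s3.png",im)
E
```

```text
top orange [211.5 201.4] 184 0.16 [0.5001 0.0523 0.1595]
top blue [161.1 198.5] 148 0.13 [0.5111 0.1894 0.1292]
top blue [306.8 217.6] 136 0.135 [ 0.4601 -0.2042  0.1342]
top red [369.5 190.6] 77 0.167 [ 0.5324 -0.3688  0.1658]
side orange [275.  189.8] 429 0.158 [0.4986 0.0535 0.1565]
side blue [281.  149.9] 157 0.133 [ 0.4582 -0.2015  0.1312]
side blue [277.1 243.4] 456 0.127 [0.5072 0.1911 0.1252]
side red [250.5 119.1] 84 0.163 [ 0.5299 -0.3622  0.1618]
```

View pics/s3.png

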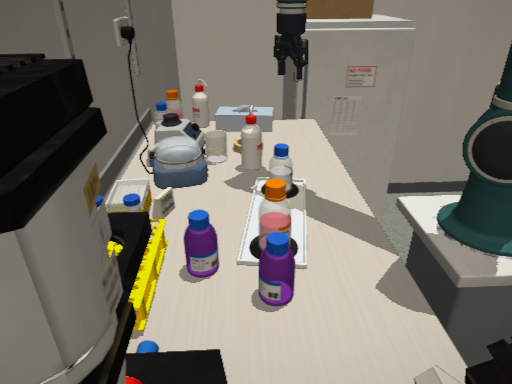

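The picture shows both bottles upright on swapped pads: orange at (275,215) and blue at (281,165). Both are within 4 mm of their pad centres. The wash bottle at (250,145) hasn't moved, and the gripper is clear.

```bash
python3 -c "from workcell import *; print(finish_job())"
```

```text
the job is handed in; nothing more can be done
None
```

The bottles are swapped and the job is handed in: by the last camera readings, orange and blue each stand upright within about 4 mm of the other's pad centre. The wash bottle has not moved, and the arm's clock read about 21 s of the 62 s allowed. The judge's result was not shown.

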